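# Shim the setting clamp until its foot bears

### The arm

A 7-joint arm with a two-finger parallel gripper is mounted at the origin on a cart in front of the work surface, level with it; the furniture and walls round the work are solid. World frame = base frame: x ahead of the robot, y to its left, z up, the work surface at z = 0. Lengths are in m, angles in rad, forces in N, time in s.
With the tool pointing down it reaches from about 0.425 to 0.8 m from the base axis. Payload 8.3 kg.
Tool frame: the origin (TCP) lies on the mounting face of the last link; the fingertips stand 173 mm ahead of it and the grasp point (between the pads) lies robot.pinch_z ahead of it (robot.pinch_z is the distance from the TCP to the grasp point, in m); z points along the fingers, y is the line along which they close (so a half turn about z gives the same grasp; the last joint's range is limited). The gripper opens to 85 mm and grips with 20 to 120 N. Pads are 22 mm wide; open, the fingers measure 114 mm over their backs; the gripper's body (76 mm by 85 mm) begins 54 mm behind the grasp point. The pads swing forward as they close: fully open they stand 13 mm farther back than shut.
Start: joints at [-1.271, 0.383, 0.016, 1.37, -0.006, 1.388, -0.046], TCP at [0.222, 0.584, 0.405] pointing down, gripper open.
Joint ranges: [-2.95, 2.95], [-0.25, 2.06], [-1.52, 1.56], [0.18, 2.33], [-1.44, 4.58], [0.02, 2.06], [-3.01, 3.01]. Speed limits (rad/s): [2.39, 2.39, 3.01, 3.01, 3.14, 3.14, 3.14].

### API

Orientations are given as a unit quaternion [x, y, z, w].
In Python, from rig import robot gives the robot as it stands. The module is installed in compiled form; this text tells all that it offers.
- The arm moves only by the shell command python3 -m jog 'ROWS' [FORCE]. ROWS is a JSON object of lists of equal length, an entry for each row: "linear": the shift along the tool's x, y, z as a fraction of full scale, a list of three; "angular": the turn, a rotation vector about the tool's x, y, z as a fraction of full scale, a list of three; "jaw": the opening, from -1 (shut) to 1 (fully open), so that 0 is half open. A call has 1 to 12 rows; each row shifts and turns the commanded pose from where the row before left it, along the tool's axes as they then stand; what a row does not reach is not made up. Full scale, the value 1, is 0.05 m for a shift and 8 degrees for a turn. A row lasts 1/8 s, in which the tool goes at most 62.5 mm and 10.7 degrees, less where a joint would pass 70% of its speed; a pose out of reach is approached as far as the arm can. A call with a number of a shift or a turn outside -1 to 1 is refused whole. A call with a gripper value outside its range is refused whole. The fingers move at their own pace and stop on an object; FORCE is the grip in N (left out, the last holds). Time passes only in rows, so rows that do not move let the fingers close. It gives the time, the measured TCP pose, the force, the opening and the grip force at its end, in the units of the state.
- robot.observe(): the state, without advancing time (a new reading comes with each control period).
- robot.camera(name): name is "scene" or "top"; returns a dict with "color" (400x640x3 uint8, red, green, blue), "fx", "fy", "cx", "cy" (pixels), "eye" and "orientation" of the camera in the world. Camera axes: x right, y up, looking along -z (the intrinsics and any distortion apply to the point x, -y, -z); pixel columns grow to the right and rows downward; lengths in m; the calibration is good to about 2 mm. A picture is of the moment at which its call begins. There is no depth.
- robot.job_done(): hands the job in; it is judged then, once.
The state is a dict: "time": time; "qpos": joint angles; "qd": joint speeds; "effort": joint torques, N m; "tcp_pos": TCP position; "ee_rot": TCP orientation; "force": force on the tool from outside, world axes, zero at the start; "ft_torque": the same for the moment, N m; "opening": opening from 0.0 (shut) to 1.0 (fully open); "grip_force": force on a finger pad.
Only numpy, scipy, OpenCV 4.12 (cv2) and the standard library are available. Lean on these libraries where they do the work, as an engineer would, in place of code of your own. Each camera call takes 0.05 s, during which the arm holds its last target. There are 200 camera calls.

### The job

Set the working height of the blue setting clamp: take spacer plates from the white rack and slide them into the clamp's mouth one at a time, each on top of the last and fully home against the stop inside, until the hidden sprung foot bears on the stack and it feels snug. As the rack hides the plates' orange tails, take a plate by its middle, lay it down with its nose in the mouth, then take it again by its tail to push it home. Keep the plates that are not needed clear of the clamp, let go of everything, and do not disturb the bottle, the beaker and the timer.

Things in the scene. Friction and masses are not known exactly. Their poses are not given: they have to be found in the camera images.
- clamp: fixed blue clamp, 72 deep x 54 wide x 62 mm high (spring cap to 71), on a grey base plate 100 wide, 8 high, from 14 mm before the mouth. Origin: on the worktop under the middle of its mouth; x points into the clamp, z up. Bed top 14 mm above the worktop; before the mouth it is a bare rail 20 mm wide (narrower than a plate: fingers can straddle), 62 mm long
- clamp_mouth (a point): middle of the mouth's lower edge, on the bed. Mouth 38 mm wide and 36 mm high above the bed. A plate that passes below the foot slides in with under 1 N; the plate that makes it snug meets the ramp (its nose 16 to 38 mm inside) and takes about 3 to 20 N from there to the stop; a plate too many is blocked at the ramp
- clamp_stop (a point): middle of the stop inside the clamp, on the bed, 55 mm behind the mouth. A plate fully home has its nose on the stop: its origin is at x = +5 mm in the clamp's axes and its last 45 mm stick out of the mouth
- clamp_cap (a point): top of the brass button on the spring cap. Below it, out of sight, hangs the foot: a ramp from 16 mm behind the mouth comes down 12 mm to its underside (38 to 54 mm in), which rests 10 to 22 mm above the bed (varies, not shown) and can be lifted 9 mm at most; lifting takes 4.5 N at first, 7.2 N at the top
- rack: fixed white rack, 107 x 236 mm, base 5 thick. Origin: on the worktop at its centre; x along the plates. Four rails, 18 wide, 14 high, at y = -90, -30, 30, 90 mm carry a plate each. Fences, 26 mm high, enclose each plate's tail up to 38 mm from its tail end; beyond them both long edges are free, 28 mm between neighbours. Lift plates straight up
- spacer_a: loose flat aluminium plate, 100 long (x) x 32 wide (y) x 8 mm thick, about 50 g; an orange band marks its tail (-x), the plain end (+x) is its nose. Origin: centre of its underside. It starts in the rack, along the rack's x, its underside 14 mm above the worktop. All four are alike, so on a stack fingers reaching too low pinch the next plate too
- spacer_b: loose flat aluminium plate, 100 long (x) x 32 wide (y) x 8 mm thick, about 50 g; an orange band marks its tail (-x), the plain end (+x) is its nose. Origin: centre of its underside. It starts in the rack, along the rack's x, its underside 14 mm above the worktop. All four are alike, so on a stack fingers reaching too low pinch the next plate too
- spacer_c: loose flat aluminium plate, 100 long (x) x 32 wide (y) x 8 mm thick, about 50 g; an orange band marks its tail (-x), the plain end (+x) is its nose. Origin: centre of its underside. It starts in the rack, along the rack's x, its underside 14 mm above the worktop. All four are alike, so on a stack fingers reaching too low pinch the next plate too
- spacer_d: loose flat aluminium plate, 100 long (x) x 32 wide (y) x 8 mm thick, about 50 g; an orange band marks its tail (-x), the plain end (+x) is its nose. Origin: centre of its underside. It starts in the rack, along the rack's x, its underside 14 mm above the worktop. All four are alike, so on a stack fingers reaching too low pinch the next plate too
- bottle_red_cap: bystander: small amber bottle with a red cap, 40 mm diameter, 62 mm high, to the right of the clamp. Origin: centre of its underside
- beaker: bystander: small clear beaker, 44 mm diameter, 58 mm high, behind the work between clamp and rack. Origin: centre of its underside
- timer: bystander: white lab timer lying flat, 62 x 66 x 19 mm, to the left of the rack. Origin: centre of its underside

How it is judged:
On the way, in this order (a step that is already met when the one before it is completed fails the run):
1. a first plate lies fully home in the clamp (((x of spacer_a in the frame of clamp between 0.001 and 0.012 m and y of spacer_a in the frame of clamp between -0.008 and 0.008 m and height (world z) of spacer_a between 0.011 and 0.042 m and angle between spacer_a's own z axis and vertical below 0.1 rad) or (x of spacer_b in the frame of clamp between 0.001 and 0.012 m and y of spacer_b in the frame of clamp between -0.008 and 0.008 m and height (world z) of spacer_b between 0.011 and 0.042 m and angle between spacer_b's own z axis and vertical below 0.1 rad) or (x of spacer_c in the frame of clamp between 0.001 and 0.012 m and y of spacer_c in the frame of clamp between -0.008 and 0.008 m and height (world z) of spacer_c between 0.011 and 0.042 m and angle between spacer_c's own z axis and vertical below 0.1 rad) or (x of spacer_d in the frame of clamp between 0.001 and 0.012 m and y of spacer_d in the frame of clamp between -0.008 and 0.008 m and height (world z) of spacer_d between 0.011 and 0.042 m and angle between spacer_d's own z axis and vertical below 0.1 rad))), for 0.2 s.
2. the plates are home, the foot bears on the stack and the plates are released ((((x of spacer_a in the frame of clamp between 0.001 and 0.012 m and y of spacer_a in the frame of clamp between -0.008 and 0.008 m and height (world z) of spacer_a between 0.011 and 0.042 m and angle between spacer_a's own z axis and vertical below 0.1 rad) and contact force between spacer_a and clamp above 3 N) or ((x of spacer_b in the frame of clamp between 0.001 and 0.012 m and y of spacer_b in the frame of clamp between -0.008 and 0.008 m and height (world z) of spacer_b between 0.011 and 0.042 m and angle between spacer_b's own z axis and vertical below 0.1 rad) and contact force between spacer_b and clamp above 3 N) or ((x of spacer_c in the frame of clamp between 0.001 and 0.012 m and y of spacer_c in the frame of clamp between -0.008 and 0.008 m and height (world z) of spacer_c between 0.011 and 0.042 m and angle between spacer_c's own z axis and vertical below 0.1 rad) and contact force between spacer_c and clamp above 3 N) or ((x of spacer_d in the frame of clamp between 0.001 and 0.012 m and y of spacer_d in the frame of clamp between -0.008 and 0.008 m and height (world z) of spacer_d between 0.011 and 0.042 m and angle between spacer_d's own z axis and vertical below 0.1 rad) and contact force between spacer_d and clamp above 3 N)) and ((x of spacer_a in the frame of clamp between 0.001 and 0.012 m and y of spacer_a in the frame of clamp between -0.008 and 0.008 m and height (world z) of spacer_a between 0.011 and 0.042 m and angle between spacer_a's own z axis and vertical below 0.1 rad) or horizontal distance between spacer_a and clamp above 0.1 m) and ((x of spacer_b in the frame of clamp between 0.001 and 0.012 m and y of spacer_b in the frame of clamp between -0.008 and 0.008 m and height (world z) of spacer_b between 0.011 and 0.042 m and angle between spacer_b's own z axis and vertical below 0.1 rad) or horizontal distance between spacer_b and clamp above 0.1 m) and ((x of spacer_c in the frame of clamp between 0.001 and 0.012 m and y of spacer_c in the frame of clamp between -0.008 and 0.008 m and height (world z) of spacer_c between 0.011 and 0.042 m and angle between spacer_c's own z axis and vertical below 0.1 rad) or horizontal distance between spacer_c and clamp above 0.1 m) and ((x of spacer_d in the frame of clamp between 0.001 and 0.012 m and y of spacer_d in the frame of clamp between -0.008 and 0.008 m and height (world z) of spacer_d between 0.011 and 0.042 m and angle between spacer_d's own z axis and vertical below 0.1 rad) or horizontal distance between spacer_d and clamp above 0.1 m) and contact force between the fingers and spacer_a below 0.1 N and contact force between the fingers and spacer_b below 0.1 N and contact force between the fingers and spacer_c below 0.1 N and contact force between the fingers and spacer_d below 0.1 N), for 0.2 s.
At the end, for the whole second after the job is handed in: The foot bears on the stack: the bottom plate presses on the clamp with over 3 N. Each plate is either home in the clamp (nose within 4 mm of the stop, flat within 0.1 rad) or clear of it (centre over 100 mm from its mouth). All is released and at rest (all of step 2 and linear speed of each of spacer_a, spacer_b, spacer_c, spacer_d below 0.02 m/s); the robot touches nothing.
It fails at once if the red-capped bottle is shoved more than 25 mm or tipped (distance of bottle_red_cap from where it was at the start of the episode above 0.025 m or angle between bottle_red_cap's own z axis and vertical above 0.5 rad).
It fails at once if the beaker is shoved more than 25 mm or tipped (distance of beaker from where it was at the start of the episode above 0.025 m or angle between beaker's own z axis and vertical above 0.5 rad).
It fails at once if the timer is shoved more than 25 mm or tipped (distance of timer from where it was at the start of the episode above 0.025 m or angle between timer's own z axis and vertical above 0.5 rad).
It also fails if it takes over 72 s, if anything falls off the work surface, if the arm or the gripper's body presses on something with over 40 N, if the wrist force passes 120 N, or if a joint passes its speed limit or range.

## Working session

There is one attempt and no reset: what is moved stays moved. The work goes in short steps, Python scripts to look and compute and a shell command to move; the robot and the scene stay as the last step left them, time stands still between calls to the robot, and variables do not carry over. Pictures are saved under pics/ and viewed, at most 10 in all, crops included, and the job is handed in when it is done.

```bash
mkdir -p pics
python3 - <<'E'
from rig import robot
import cv2,json,numpy as np
print(robot.observe(), robot.pinch_z)
for n in("scene","top"):
    c=robot.camera(n); cv2.imwrite(f"pics/{n}0.png",c["color"][:,:,::-1])
    print(n,{k:(np.round(v,4).tolist()) for k,v in c.items() if k!="color"})
    np.savez(f"cam_{n}.npz",**{k:v for k,v in c.items()})
E
```

```text
{'time': 0.0, 'qpos': array([-1.27091304,  0.38425273,  0.01640984,  1.37116026, -0.00631841,
        1.38819115, -0.04647721]), 'qd': array([ 0.00076233, -0.00100909, -0.00020721,  0.00052821, -0.00069302,
       -0.00184187, -0.00082554]), 'effort': array([ 6.52709550e-04, -6.27585983e+01,  8.44239704e-01, -3.71826124e+01,
        1.63477723e-02,  1.40205858e-02, -4.01823411e-05]), 'tcp_pos': array([0.22171616, 0.5841785 , 0.40366696]), 'ee_rot': array([ 1.80373947e-01,  9.83597619e-01, -9.67652728e-04, -1.61516257e-04]), 'force': array([ 0.62018829,  0.5121807 , -0.804783  ]), 'ft_torque': array([-0.04405815,  0.05820419,  0.00028733]), 'grip_force': 0.0, 'opening': 0.9967443095288829} 0.1547
scene {'fx': 383.6127, 'fy': 383.6127, 'cx': 318.2283, 'cy': 198.9194, 'eye': [-0.2567, -0.6421, 0.5899], 'orientation': [0.5076, -0.1923, -0.3098, 0.7806]}
top {'fx': 438.5777, 'fy': 438.5777, 'cx': 321.9649, 'cy': 199.4663, 'eye': [0.354, 0.1591, 1.1908], 'orientation': [0.0449, -0.0506, -0.705, 0.706]}
```

View pics/top0.png

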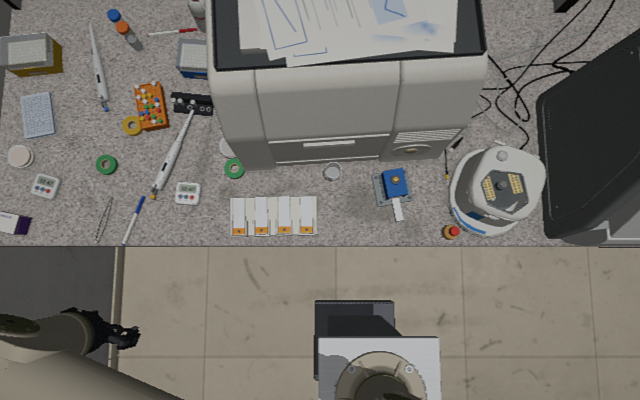

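View pics/scene0.png

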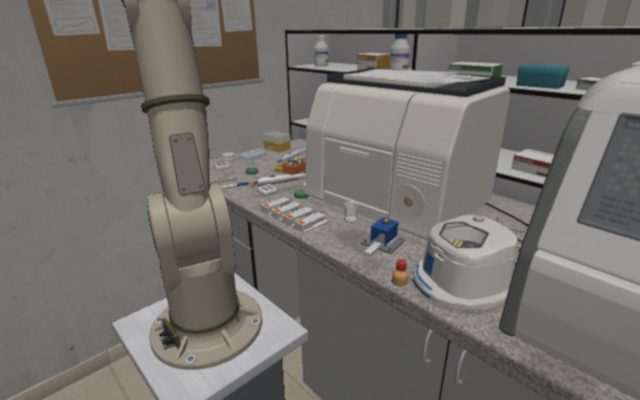

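The top view shows the rack at about (273,215) with tails toward the robot (down), the clamp at about (395,185) with its rail tip near (399,220), the bottle at (451,232), the beaker at (332,172) and the timer at (187,193). I'll zoom in on these.

```bash
cat > h.py <<'E'
import numpy as np,cv2
from scipy.spatial.transform import Rotation as R
def cam(n):
    return dict(np.load(f"cam_{n}.npz"))
def ray(c,u,v,z):
    d=np.array([(u-c["cx"])/c["fx"],-(v-c["cy"])/c["fy"],-1]); d=R.from_quat(c["orientation"]).apply(d)
    return c["eye"]+d*(z-c["eye"][2])/d[2]
def proj(c,p):
    q=R.from_quat(c["orientation"]).inv().apply(np.asarray(p,float)-c["eye"])
    return np.stack([c["cx"]-c["fx"]*q[...,0]/q[...,2], c["cy"]+c["fy"]*q[...,1]/q[...,2]],-1)
E
python3 - <<'E'
from h import *
c=cam("top"); im=c["color"][:,:,::-1]
cr=lambda x0,y0,x1,y1,s:cv2.resize(im[y0:y1,x0:x1],None,fx=s,fy=s,interpolation=cv2.INTER_CUBIC)
a=cr(225,185,325,245,7.9); cv2.imwrite("pics/z1.png",a)
b=cr(365,160,435,230,8.5); cv2.imwrite("pics/z2.png",b)
E
```

```text
(no output)
```

View pics/z1.png

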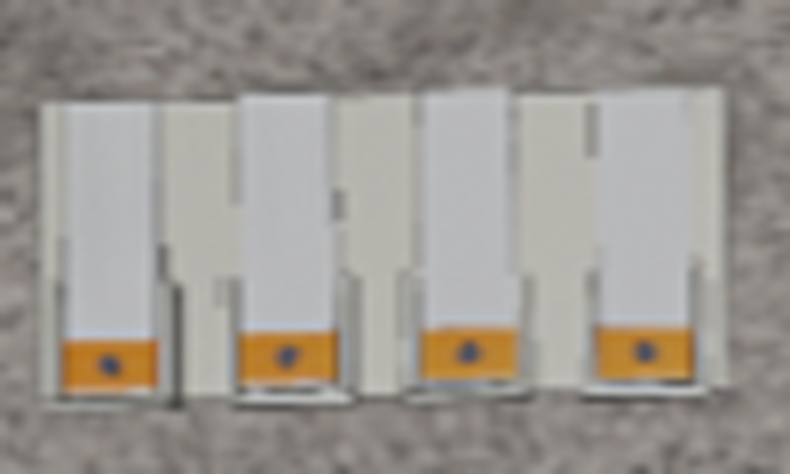

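View pics/z2.png

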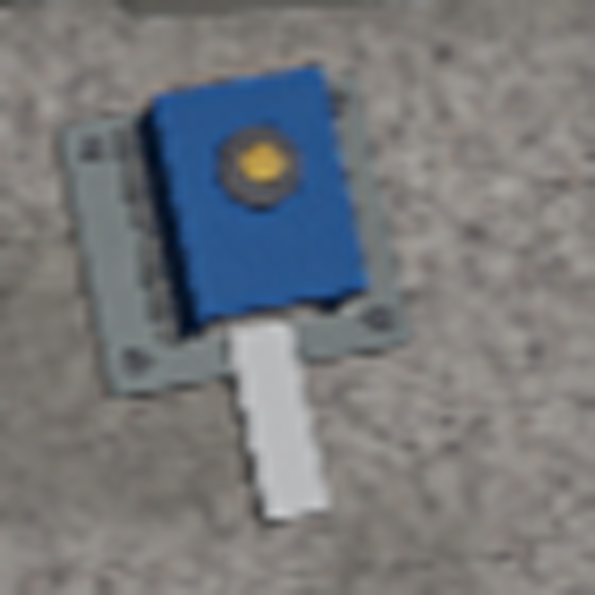

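Z1 shows four plates with their tails (orange) at the bottom. Plate edges are at columns 62-157, 238-338, 421-519 and 597-695, and rows run from about 90-103 to 380-388. Z2 shows the clamp top corners at (153,100), (322,68), (365,290) and (200,318), the rail end at (265,522)-(328,508) and the cap at (262,160).

Run:
```python
from h import *
from scipy.optimize import least_squares
c=cam("top")
def px(P,s,o): return (np.array(P,float)+.5)/s-.5+np.array(o)
def T(p,L):
    L=np.array(L,float);ca,sa=np.cos(p[2]),np.sin(p[2])
    return np.stack([p[0]+ca*L[:,0]-sa*L[:,1],p[1]+sa*L[:,0]+ca*L[:,1],L[:,2]],-1)
def fit(L,U,g):
    f=lambda p:(proj(c,T(p,L))-U).ravel()
    r=least_squares(f,g,x_scale=[.01,.01,.1],loss="soft_l1"); print(np.round(r.x,4),"deg",np.degrees(r.x[2]).round(2),"rms px",np.sqrt(np.mean(r.fun**2)).round(2)); print(np.round(r.fun.reshape(-1,2),1).tolist()); return r.x
# clamp
U=px([(153,100),(322,68),(365,290),(200,318),(265,522),(328,508),(262,160),(112,393),(408,340)],8.5,(365,160))
L=[(.072,.027,.062),(.072,-.027,.062),(0,-.027,.062),(0,.027,.062),(-.062,.01,.014),(-.062,-.01,.014),(.045,0,.071),(-.014,.05,.008),(-.014,-.05,.008)]
g=list(ray(c,*U[3],.06)[:2])+[0.1]
k=fit(L,U,g); L2=[l for i,l in enumerate(L) if i!=6]; k=fit(L2,np.delete(U,6,0),g)
# rack: plates together
P=[[(68,103),(155,103),(62,388),(157,388)],[(240,97),(330,97),(238,386),(338,384)],[(420,91),(510,89),(422,380),(520,379)],[(598,88),(690,88),(597,379),(695,378)]]
U=np.concatenate([px(q,7.9,(225,185)) for q in P])
ys=[.09,.03,-.03,-.09]
L=[(x,y+e,.022) for y in ys for x,e in((.05,.016),(.05,-.016),(-.05,.016),(-.05,-.016))]
g=list(U.mean(0)); g=list(ray(c,*g,.022)[:2])+[0.]
r=fit(L,U,g)
for y in ys: print("plate",np.round(T(r,[(0,y,.014)])[0],4))
for n,u,z in(("bottle",(451,232),.06),("beaker",(332,172),.03),("timer",(187,193),.019)): print(n,ray(c,*u,z).round(3))
print("tool z",R.from_quat([.180374,.983598,-.000968,-.00016]).as_matrix().round(3).tolist())
```

```text
[ 0.5185 -0.0479  0.1812] deg 10.38 rms px 0.44
[[-0.2, -0.8], [0.0, -0.7], [0.6, -0.1], [-0.3, 0.3], [0.0, 0.1], [-0.1, 0.4], [-0.3, -0.4], [-0.3, 0.7], [0.8, 0.5]]
[ 0.5186 -0.0478  0.1823] deg 10.45 rms px 0.45
[[-0.3, -0.9], [-0.1, -0.7], [0.5, -0.2], [-0.3, 0.2], [0.0, 0.0], [-0.1, 0.3], [-0.3, 0.7], [0.8, 0.4]]
[0.4716 0.2823 0.0243] deg 1.39 rms px 0.4
[[-0.4, -0.6], [0.5, -0.8], [0.2, 0.6], [0.2, 0.3], [0.1, -0.3], [0.7, -0.6], [0.5, 0.3], [-0.1, 0.3], [-0.3, -0.0], [0.2, -0.1], [-0.2, 0.6], [-0.6, 0.4], [-0.5, -0.2], [-0.3, -0.4], [0.2, 0.2], [-0.2, 0.0]]
plate [0.4694 0.3723 0.014 ]
plate [0.4709 0.3123 0.014 ]
plate [0.4723 0.2523 0.014 ]
plate [0.4738 0.1924 0.014 ]
bottle [ 0.424 -0.183  0.06 ]
beaker [0.586 0.123 0.03 ]
timer [0.53  0.513 0.019]
tool z [[-0.935, 0.355, -0.001], [0.355, 0.935, -0.002], [-0.0, -0.002, -1.0]]
```

```bash
cat > plan.py <<'E'
# plan.py frame gx_mm gy_mm tipz_mm : shift in mm along present tool axes, turn deg about tool axes
import sys
from h import *
from rig import robot
F={"rack":(.4716,.2823,.0243),"clamp":(.5185,-.0479,.1815)}
f=F[sys.argv[1]]; gx,gy,tz=[float(a)/1e3 for a in sys.argv[2:5]]
ca,sa=np.cos(f[2]),np.sin(f[2])
t=np.array([f[0]+ca*gx-sa*gy,f[1]+sa*gx+ca*gy,tz+.1724])
s=robot.observe(); M=R.from_quat(s["ee_rot"])
G=R.from_matrix(np.array([[-ca,-sa,0],[-sa,ca,0],[0,0,-1]]).T)
d=t-s["tcp_pos"]; m=M.inv()*G
p=s["tcp_pos"]-[f[0],f[1],0]
print("shift/50mm",(M.inv().apply(d)*20).round(3),"mm",(M.inv().apply(d)*1e3).round(1),"turn/8deg",(np.degrees(m.as_rotvec())/8).round(3))
print("now in frame mm",(np.array([ca*p[0]+sa*p[1],-sa*p[0]+ca*p[1],p[2]-.1724])*1e3).round(1),"F",s["force"].round(1),"open mm",round(s["opening"]*85,1),"grip",round(s["grip_force"],1),"t",round(s["time"],2))
E
python3 plan.py rack 6 -90 60
```

```text
shift/50mm [-7.605 -5.487  3.437] mm [-380.3 -274.3  171.9] turn/8deg [-1.300e-02 -2.000e-03 -2.772e+00]
now in frame mm [-242.5  307.9  231.4] F [0.  0.3 0. ] open mm 84.8 grip 0.0 t 0.1
```

```bash
python3 -m jog '{"linear":[[-0.845,-0.61,0.382],[-0.845,-0.61,0.382],[-0.845,-0.61,0.382],[-0.845,-0.61,0.382],[-0.845,-0.61,0.382],[-0.845,-0.61,0.382],[-0.845,-0.61,0.382],[-0.845,-0.61,0.382],[-0.845,-0.61,0.382],[0,0,0],[0,0,0],[0,0,0]],"angular":[[0,0,0],[0,0,0],[0,0,0],[0,0,0],[0,0,0],[0,0,0],[0,0,0],[0,0,0],[0,0,0],[0,0,-0.924],[0,0,-0.924],[0,0,-0.924]],"jaw":[0.08,0.08,0.08,0.08,0.08,0.08,0.08,0.08,0.08,0.08,0.08,0.08]}' 40; python3 plan.py rack 6 -90 30
```

```text
time: 1.6
tcp_pos: [0.4798, 0.1925, 0.2323]
ee_rot: [-0.014, 1.0, -0.0, -0.0]
force: [0.2, -0.2, 0.4]
opening: 0.541
grip_force: 0.0
shift/50mm [-0.001  0.     0.599] mm [-0.1  0.  29.9] turn/8deg [-0.004 -0.007  0.027]
now in frame mm [  6.  -90.   59.9] F [ 0.2 -0.2  0.4] open mm 46.0 grip 0.0 t 1.6
```

```bash
python3 -m jog '{"linear":[[0,0,0.45],[0,0,0.44],[0,0,0],[0,0,0],[0,0,0],[0,0,0],[0,0,0],[0,0,-0.2],[0,0,-0.3],[0,0,-0.4]],"angular":[[0,0,0],[0,0,0],[0,0,0],[0,0,0],[0,0,0],[0,0,0],[0,0,0],[0,0,0],[0,0,0],[0,0,0]],"jaw":[0.08,0.08,0.08,-0.4,-0.4,-0.4,-0.4,-0.4,-0.4,-0.4]}' 40; python3 plan.py clamp -52 0 58
```

```text
time: 2.85
tcp_pos: [0.4798, 0.1927, 0.2344]
ee_rot: [-0.012, 1.0, -0.0, -0.0]
force: [0.3, -0.5, -0.2]
opening: 0.359
grip_force: 39.6
shift/50mm [ 0.37  -4.992  0.081] mm [  18.5 -249.6    4.1] turn/8deg [-1.000e-03 -1.000e-03 -1.127e+00]
now in frame mm [  5.4 243.6  62. ] F [ 0.3 -0.5 -0.2] open mm 30.5 grip 39.6 t 2.85
```

```bash
python3 -m jog '{"linear":[[0.062,-0.832,0],[0.062,-0.832,0],[0.062,-0.832,0],[0.062,-0.832,0],[0.062,-0.832,0],[0.062,-0.832,0.08],[0,0,0],[0,0,0],[0,0,0]],"angular":[[0,0,0],[0,0,0],[0,0,0],[0,0,0],[0,0,0],[0,0,0],[0,0,-0.563],[0,0,-0.563],[0,0,0]],"jaw":[-0.4,-0.4,-0.4,-0.4,-0.4,-0.4,-0.4,-0.4,-0.4]}'; python3 plan.py clamp -52 0 17
python3 - <<'E'
from rig import robot
import cv2
c=robot.camera("top");cv2.imwrite("pics/t1.png",cv2.resize(c["color"][150:250,220:420,::-1],None,fx=4,fy=4,interpolation=cv2.INTER_CUBIC))
E
```

```text
time: 3.98
tcp_pos: [0.4675, -0.0574, 0.2302]
ee_rot: [-0.09, 0.996, 0.0, 0.001]
force: [0.7, -0.9, -0.8]
opening: 0.362
grip_force: 39.8
shift/50mm [0.003 0.002 0.816] mm [ 0.2  0.1 40.8] turn/8deg [ 0.     0.008 -0.005]
now in frame mm [-51.9  -0.1  57.8] F [ 0.7 -0.9 -0.8] open mm 30.8 grip 39.8 t 3.98
```

View pics/t1.png

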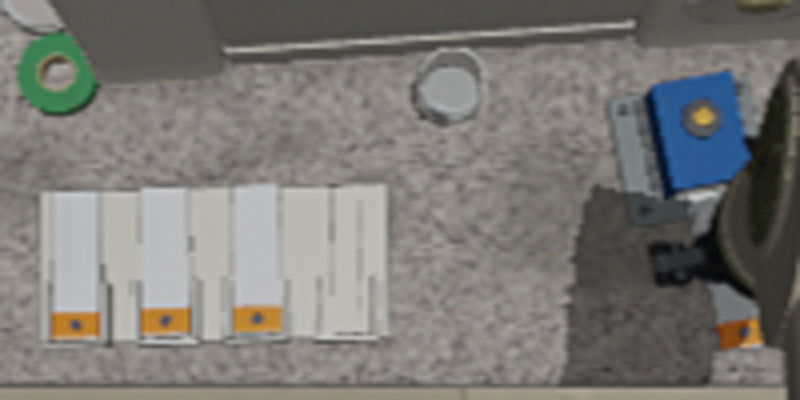

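The picture shows the fourth slot empty and plate a held with its tail at (740,332) in front of the clamp. Next I lower it and slide the nose into the mouth.

```bash
python3 -m jog '{"linear":[[0,0,0.4],[0,0,0.3],[0,0,0.12],[0,0,0],[-0.15,0,0],[-0.15,0,0],[-0.14,0,0],[0,0,0]],"angular":[[0,0,0],[0,0,0],[0,0,0],[0,0,0],[0,0,0],[0,0,0],[0,0,0],[0,0,0]],"jaw":[-0.4,-0.4,-0.4,-0.4,-0.4,-0.4,-0.4,-0.4]}'; python3 plan.py clamp -30 0 15
```

```text
time: 5.03
tcp_pos: [0.4896, -0.053, 0.1883]
ee_rot: [-0.091, 0.996, -0.0, 0.0]
force: [-0.1, 0.9, -0.4]
opening: 0.359
grip_force: 41.7
shift/50mm [ 0.013 -0.003  0.017] mm [ 0.6 -0.2  0.9] turn/8deg [-0.001  0.001  0.003]
now in frame mm [-29.4   0.2  15.9] F [-0.1  0.9 -0.4] open mm 30.6 grip 41.7 t 5.03
```

```bash
python3 -m jog '{"linear":[[0,0,0.02],[0,0,0],[0,0,0],[0.44,0,0],[0.43,0,0],[0,0,0],[0,0,0],[0,0,0],[0,0,0]],"angular":[[0,0,0],[0,0,0],[0,0,0],[0,0,0],[0,0,0],[0,0,0],[0,0,0],[0,0,0],[0,0,0]],"jaw":[0.08,0.08,0.08,0.08,0.08,-0.4,-0.4,-0.4,-0.4]}' 60; python3 plan.py clamp -33 0 15.5
```

```text
time: 6.15
tcp_pos: [0.4468, -0.061, 0.1874]
ee_rot: [-0.091, 0.996, -0.0, 0.0]
force: [0.4, -0.3, 0.7]
opening: 0.353
grip_force: 60.0
shift/50mm [-0.798 -0.002 -0.01 ] mm [-39.9  -0.1  -0.5] turn/8deg [-0.002  0.004  0.003]
now in frame mm [-72.9   0.1  15. ] F [ 0.4 -0.3  0.7] open mm 30.0 grip 60.0 t 6.15
```

```bash
python3 -m jog '{"linear":[[-0.15,0,0],[-0.15,0,0],[-0.15,0,0],[-0.15,0,0],[-0.1,0,0],[-0.06,0,0],[0,0,0]],"angular":[[0,0,0],[0,0,0],[0,0,0],[0,0,0],[0,0,0],[0,0,0],[0,0,0]],"jaw":[-0.4,-0.4,-0.4,-0.4,-0.4,-0.4,-0.4]}'; python3 plan.py clamp -33 0 15.5
```

```text
time: 7.02
tcp_pos: [0.4842, -0.0541, 0.1874]
ee_rot: [-0.091, 0.996, -0.0, 0.0]
force: [1.1, -0.2, 4.4]
opening: 0.35
grip_force: 60.3
shift/50mm [-0.038 -0.001 -0.009] mm [-1.9 -0.1 -0.5] turn/8deg [-0.002  0.007  0.001]
now in frame mm [-34.9   0.1  15. ] F [ 1.1 -0.2  4.4] open mm 29.7 grip 60.3 t 7.03
```

```bash
python3 -m jog '{"linear":[[-0.04,0,0],[0,0,0]],"angular":[[0,0,0],[0,0,0]],"jaw":[-0.4,-0.4]}'; python3 plan.py clamp -33 0 15.5
```

```text
time: 7.28
tcp_pos: [0.4856, -0.054, 0.1874]
ee_rot: [-0.091, 0.996, -0.0, -0.0]
force: [-1.2, 0.3, 5.7]
opening: 0.353
grip_force: 60.5
shift/50mm [-0.009  0.001 -0.01 ] mm [-0.5  0.  -0.5] turn/8deg [-0.    -0.001 -0.   ]
now in frame mm [-33.5  -0.   15. ] F [-1.2  0.3  5.7] open mm 30.0 grip 60.5 t 7.28
```

```bash
python3 -m jog '{"linear":[[-0.04,0,0],[0,0,0]],"angular":[[0,0,0],[0,0,0]],"jaw":[-0.4,-0.4]}'; python3 plan.py clamp -33 0 15.5
```

```text
time: 7.52
tcp_pos: [0.4863, -0.054, 0.1874]
ee_rot: [-0.09, 0.996, 0.0, -0.002]
force: [-9.4, -0.5, 16.0]
opening: 0.355
grip_force: 61.6
shift/50mm [ 0.004  0.004 -0.011] mm [ 0.2  0.2 -0.5] turn/8deg [ 0.006 -0.026 -0.005]
now in frame mm [-32.8  -0.2  15. ] F [-9.4 -0.5 16. ] open mm 30.2 grip 61.6 t 7.53
```

```bash
python3 -m jog '{"linear":[[-0.04,0,0],[0,0,0]],"angular":[[0,0,0],[0,0,0]],"jaw":[-0.4,-0.4]}'; python3 plan.py clamp -33 0 15.5
```

```text
time: 7.78
tcp_pos: [0.487, -0.054, 0.1873]
ee_rot: [-0.09, 0.996, 0.0, -0.004]
force: [-18.3, -2.0, 26.4]
opening: 0.35
grip_force: 62.7
shift/50mm [ 0.018  0.007 -0.012] mm [ 0.9  0.3 -0.6] turn/8deg [ 0.011 -0.051 -0.008]
now in frame mm [-32.1  -0.3  14.9] F [-18.3  -2.   26.4] open mm 29.8 grip 62.7 t 7.78
```

Plate 1 met the stop at a grasp x of about -33 mm, as expected. I'll release and fetch the next plate.

```bash
python3 -m jog '{"linear":[[0.08,0,0],[0,0,0],[0,0,0],[0,0,-0.4],[0,0,-0.5]],"angular":[[0,0,0],[0,0,0],[0,0,0],[0,0,0],[0,0,0]],"jaw":[-0.4,0.08,0.08,0.08,0.08]}' 40; python3 plan.py rack 6 -30 45
```

```text
time: 8.4
tcp_pos: [0.4853, -0.0537, 0.2321]
ee_rot: [-0.091, 0.996, -0.0, -0.001]
force: [0.6, 0.3, 0.4]
opening: 0.536
grip_force: 0.0
shift/50mm [-0.97   6.048  0.292] mm [-48.5 302.4  14.6] turn/8deg [-0.    -0.015  1.127]
now in frame mm [   5.5 -336.3   59.7] F [0.6 0.3 0.4] open mm 45.6 grip 0.0 t 8.4
```

```bash
python3 -m jog '{"linear":[[-0.139,0.864,0],[-0.139,0.864,0],[-0.139,0.864,0],[-0.139,0.864,0],[-0.139,0.864,0],[-0.139,0.864,0],[-0.138,0.864,0],[0,0,0.15],[0,0,0.14],[0,0,0]],"angular":[[0,0,0],[0,0,0],[0,0,0],[0,0,0],[0,0,0],[0,0,0],[0,0,0],[0,0,0.563],[0,0,0.563],[0,0,0]],"jaw":[0.08,0.08,0.08,0.08,0.08,0.08,0.08,0.08,0.08,0.08]}'; python3 plan.py rack 6 -30 15.5
python3 - <<'E'
from rig import robot
import cv2,numpy as np
c=robot.camera("top");np.savez("cam_top.npz",**c);cv2.imwrite("pics/t2.png",cv2.resize(c["color"][160:240,370:430,::-1],None,fx=7.5,fy=7.5,interpolation=cv2.INTER_CUBIC))
E
```

```text
time: 9.65
tcp_pos: [0.4784, 0.2524, 0.2169]
ee_rot: [-0.013, 1.0, -0.001, -0.001]
force: [-0.1, 0.1, -0.5]
opening: 0.54
grip_force: 0.0
shift/50mm [0.    0.002 0.58 ] mm [ 0.   0.1 29. ] turn/8deg [-0.008 -0.011  0.006]
now in frame mm [  6.1 -30.1  44.5] F [-0.1  0.1 -0.5] open mm 45.9 grip 0.0 t 9.65
```

View pics/t2.png

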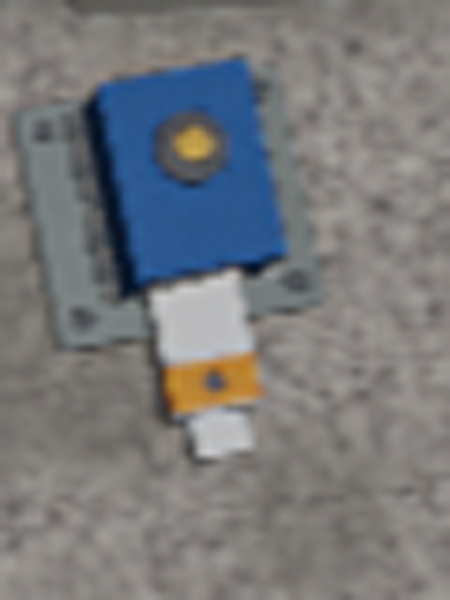

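The picture shows plate 1 seated straight, with its tail edge at (170,418)-(262,398) and about 16 mm of rail showing beyond it, so it is home. Taking plate 2.

```bash
python3 -m jog '{"linear":[[0,0,0.3],[0,0,0.28],[0,0,0],[0,0,0],[0,0,0],[0,0,0],[0,0,0],[0,0,-0.2],[0,0,-0.3],[0,0,-0.4]],"angular":[[0,0,0],[0,0,0],[0,0,0],[0,0,0],[0,0,0],[0,0,0],[0,0,0],[0,0,0],[0,0,0],[0,0,0]],"jaw":[0.08,0.08,0.08,-0.4,-0.4,-0.4,-0.4,-0.4,-0.4,-0.4]}' 40; python3 plan.py clamp -52 0 58
```

```text
time: 10.95
tcp_pos: [0.4788, 0.2523, 0.2351]
ee_rot: [-0.012, 1.0, -0.0, 0.0]
force: [-0.1, 1.0, 0.2]
opening: 0.358
grip_force: 39.6
shift/50mm [ 0.378 -6.184  0.093] mm [  18.9 -309.2    4.7] turn/8deg [-0.000e+00  1.000e-03 -1.126e+00]
now in frame mm [ 15.1 302.4  62.7] F [-0.1  1.   0.2] open mm 30.4 grip 39.6 t 10.95
```

```bash
python3 -m jog '{"linear":[[0.054,-0.883,0],[0.054,-0.883,0],[0.054,-0.883,0],[0.054,-0.883,0],[0.054,-0.883,0],[0.054,-0.883,0],[0.054,-0.886,0],[0,0,0],[0,0,0.1],[0,0,0]],"angular":[[0,0,0],[0,0,0],[0,0,0],[0,0,0],[0,0,0],[0,0,0],[0,0,0],[0,0,-0.563],[0,0,-0.563],[0,0,0]],"jaw":[-0.4,-0.4,-0.4,-0.4,-0.4,-0.4,-0.4,-0.4,-0.4,-0.4]}'; python3 plan.py clamp -52 0 24.7
```

```text
time: 12.2
tcp_pos: [0.4674, -0.0574, 0.2296]
ee_rot: [-0.09, 0.996, 0.0, 0.0]
force: [-0.3, 0.8, -1.1]
opening: 0.364
grip_force: 40.2
shift/50mm [0.002 0.002 0.649] mm [ 0.1  0.1 32.5] turn/8deg [ 0.001  0.005 -0.005]
now in frame mm [-51.9  -0.1  57.2] F [-0.3  0.8 -1.1] open mm 31.0 grip 40.2 t 12.2
```

```bash
python3 -m jog '{"linear":[[0,0,0.35],[0,0,0.2],[0,0,0.1],[0,0,0],[-0.15,0,0],[-0.15,0,0],[-0.14,0,0],[0,0,0]],"angular":[[0,0,0],[0,0,0],[0,0,0],[0,0,0],[0,0,0],[0,0,0],[0,0,0],[0,0,0]],"jaw":[-0.4,-0.4,-0.4,-0.4,-0.4,-0.4,-0.4,-0.4]}'; python3 plan.py clamp -30 0 23.5
```

```text
time: 13.2
tcp_pos: [0.4899, -0.0531, 0.1965]
ee_rot: [-0.091, 0.996, -0.0, 0.001]
force: [0.9, 0.4, 4.0]
opening: 0.353
grip_force: 41.2
shift/50mm [ 0.019 -0.002  0.013] mm [ 1.  -0.1  0.6] turn/8deg [-0.003  0.008  0.003]
now in frame mm [-29.    0.1  24.1] F [0.9 0.4 4. ] open mm 30.0 grip 41.2 t 13.2
```

```bash
python3 -m jog '{"linear":[[0,0,0],[0,0,0],[0,0,0],[0.44,0,0],[0.43,0,0],[0,0,0],[0,0,0],[0,0,0],[0,0,0]],"angular":[[0,0,0],[0,0,0],[0,0,0],[0,0,0],[0,0,0],[0,0,0],[0,0,0],[0,0,0],[0,0,0]],"jaw":[0.08,0.08,0.08,0.08,0.08,-0.4,-0.4,-0.4,-0.4]}' 80; python3 plan.py clamp -33 0 24
```

```text
time: 14.32
tcp_pos: [0.4468, -0.061, 0.1964]
ee_rot: [-0.091, 0.996, -0.0, 0.0]
force: [-0.6, 0.6, 1.0]
opening: 0.341
grip_force: 79.2
shift/50mm [-0.798 -0.001 -0.   ] mm [-39.9  -0.1  -0. ] turn/8deg [-0.002  0.003  0.002]
now in frame mm [-72.9   0.1  24. ] F [-0.6  0.6  1. ] open mm 29.0 grip 79.2 t 14.32
```

```bash
python3 -m jog '{"linear":[[-0.1,0,0],[-0.1,0,0],[0,0,0]],"angular":[[0,0,0],[0,0,0],[0,0,0]],"jaw":[-0.4,-0.4,-0.4]}'; python3 plan.py clamp -33 0 24
```

```text
time: 14.7
tcp_pos: [0.4567, -0.0592, 0.1964]
ee_rot: [-0.091, 0.996, -0.0, 0.0]
force: [0.2, -0.4, 1.4]
opening: 0.34
grip_force: 79.2
shift/50mm [-0.597 -0.002 -0.001] mm [-29.8  -0.1  -0. ] turn/8deg [-0.002  0.004  0.003]
now in frame mm [-62.8   0.1  24. ] F [ 0.2 -0.4  1.4] open mm 28.9 grip 79.2 t 14.7
```

```bash
python3 -m jog '{"linear":[[-0.1,0,0],[0,0,0]],"angular":[[0,0,0],[0,0,0]],"jaw":[-0.4,-0.4]}'; python3 plan.py clamp -33 0 24|tail -1;python3 -m jog '{"linear":[[-0.1,0,0],[0,0,0]],"angular":[[0,0,0],[0,0,0]],"jaw":[-0.4,-0.4]}'; python3 plan.py clamp -33 0 24|tail -1
```

```text
time: 14.95
tcp_pos: [0.4614, -0.0583, 0.1964]
ee_rot: [-0.091, 0.996, -0.0, 0.0]
force: [1.4, 0.3, 2.2]
opening: 0.342
grip_force: 79.3
now in frame mm [-58.   0.  24.] F [1.4 0.3 2.2] open mm 29.1 grip 79.3 t 14.95
time: 15.2
tcp_pos: [0.4663, -0.0574, 0.1964]
ee_rot: [-0.091, 0.996, -0.0, 0.0]
force: [0.7, 0.7, 2.9]
opening: 0.34
grip_force: 79.4
now in frame mm [-53.1   0.   24. ] F [0.7 0.7 2.9] open mm 28.9 grip 79.4 t 15.2
```

```bash
python3 -m jog '{"linear":[[-0.1,0,0],[0,0,0]],"angular":[[0,0,0],[0,0,0]],"jaw":[-0.4,-0.4]}'; python3 plan.py clamp -33 0 24|tail -1;python3 -m jog '{"linear":[[-0.1,0,0],[0,0,0]],"angular":[[0,0,0],[0,0,0]],"jaw":[-0.4,-0.4]}'; python3 plan.py clamp -33 0 24|tail -1
```

```text
time: 15.45
tcp_pos: [0.4711, -0.0566, 0.1965]
ee_rot: [-0.091, 0.996, -0.0, 0.0]
force: [1.2, 0.8, 3.6]
opening: 0.34
grip_force: 79.4
now in frame mm [-48.1   0.   24.1] F [1.2 0.8 3.6] open mm 28.9 grip 79.4 t 15.45
time: 15.7
tcp_pos: [0.476, -0.0557, 0.1965]
ee_rot: [-0.091, 0.996, -0.0, 0.0]
force: [0.5, 0.3, 4.8]
opening: 0.341
grip_force: 79.5
now in frame mm [-43.2   0.   24.1] F [0.5 0.3 4.8] open mm 28.9 grip 79.5 t 15.7
```

No ramp force even with the nose under the foot, so a third plate will be needed. Pushing plate 2 home.

```bash
python3 -m jog '{"linear":[[-0.1,0,0],[-0.08,0,0],[0,0,0]],"angular":[[0,0,0],[0,0,0],[0,0,0]],"jaw":[-0.4,-0.4,-0.4]}'; python3 plan.py clamp -33 0 24|tail -1;python3 -m jog '{"linear":[[-0.05,0,0],[0,0,0]],"angular":[[0,0,0],[0,0,0]],"jaw":[-0.4,-0.4]}'; python3 plan.py clamp -33 0 24|tail -1
```

```text
time: 16.08
tcp_pos: [0.4838, -0.0545, 0.1964]
ee_rot: [-0.09, 0.996, 0.0, -0.001]
force: [-6.5, -0.1, 13.3]
opening: 0.336
grip_force: 80.5
now in frame mm [-35.3  -0.2  24. ] F [-6.5 -0.1 13.3] open mm 28.6 grip 80.5 t 16.07
time: 16.32
tcp_pos: [0.4846, -0.0545, 0.1963]
ee_rot: [-0.09, 0.996, 0.0, -0.003]
force: [-16.4, -2.0, 25.2]
opening: 0.336
grip_force: 82.0
now in frame mm [-34.5  -0.4  23.9] F [-16.4  -2.   25.2] open mm 28.6 grip 82.0 t 16.32
```

```bash
python3 -m jog '{"linear":[[0.06,0,0],[0,0,0],[0,0,0],[0,0,-0.4],[0,0,-0.5]],"angular":[[0,0,0],[0,0,0],[0,0,0],[0,0,0],[0,0,0]],"jaw":[-0.4,0.08,0.08,0.08,0.08]}' 40; python3 plan.py rack 6 30 45
```

```text
time: 16.95
tcp_pos: [0.4837, -0.0541, 0.241]
ee_rot: [-0.091, 0.996, -0.0, -0.001]
force: [1.2, -0.3, 0.7]
opening: 0.537
grip_force: 0.0
shift/50mm [-1.191  7.234  0.47 ] mm [-59.6 361.7  23.5] turn/8deg [-0.    -0.017  1.127]
now in frame mm [   3.9 -336.6   68.6] F [ 1.2 -0.3  0.7] open mm 45.6 grip 0.0 t 16.95
```

```bash
python3 -m jog '{"linear":[[-0.149,0.904,0],[-0.149,0.904,0],[-0.149,0.904,0],[-0.149,0.904,0],[-0.149,0.904,0],[-0.149,0.904,0],[-0.149,0.904,0],[-0.148,0.906,0],[0,0,0.235],[0,0,0.235],[0,0,0]],"angular":[[0,0,0],[0,0,0],[0,0,0],[0,0,0],[0,0,0],[0,0,0],[0,0,0],[0,0,0],[0,0,0.563],[0,0,0.563],[0,0,0]],"jaw":[0.08,0.08,0.08,0.08,0.08,0.08,0.08,0.08,0.08,0.08,0.08]}'; python3 plan.py rack 6 30 15.5
python3 - <<'E'
from rig import robot
from h import *
c=robot.camera("top");np.savez("cam_top.npz",**c);cv2.imwrite("pics/t3.png",cv2.resize(c["color"][160:240,370:430,::-1],None,fx=7.5,fy=7.5,interpolation=cv2.INTER_CUBIC))
f=(.5185,-.0479,.1815);ca,sa=np.cos(f[2]),np.sin(f[2])
for x in(-45,-41,-62):
  z=.014 if x==-62 else .030
  print(x,[((proj(c,[f[0]+ca*x/1e3-sa*y,f[1]+sa*x/1e3+ca*y,z])-[370,160]+.5)*7.5).round(0).tolist() for y in(.016,-.016)])
E
```

```text
time: 18.32
tcp_pos: [0.4768, 0.3122, 0.2164]
ee_rot: [-0.013, 1.0, -0.001, -0.001]
force: [0.2, -0.2, -0.2]
opening: 0.54
grip_force: 0.0
shift/50mm [-0.003  0.006  0.569] mm [-0.2  0.3 28.5] turn/8deg [-0.014 -0.017  0.006]
now in frame mm [ 5.9 29.8 44. ] F [ 0.2 -0.2 -0.2] open mm 45.9 grip 0.0 t 18.32
-45 [[179.0, 414.0], [267.0, 397.0]]
-41 [[177.0, 402.0], [265.0, 386.0]]
-62 [[181.0, 464.0], [268.0, 448.0]]
```

View pics/t3.png

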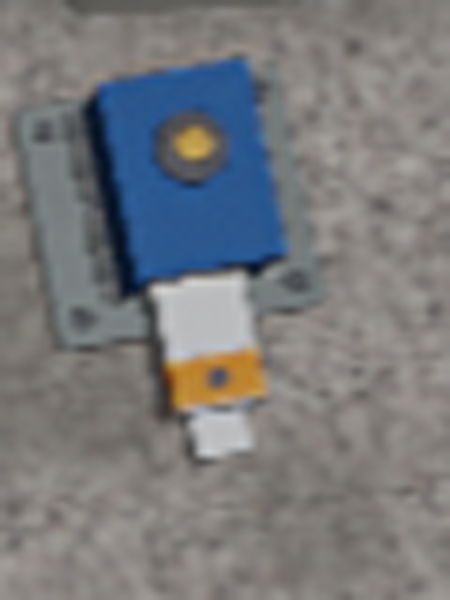

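Plate 2's tail edge runs from about (172,412) to (268,396), matching the predicted home position, and it lies straight on plate 1. Taking plate 3.

```bash
python3 -m jog '{"linear":[[0,0,0.3],[0,0,0.27],[0,0,0],[0,0,0],[0,0,0],[0,0,0],[0,0,0],[0,0,-0.2],[0,0,-0.3],[0,0,-0.4]],"angular":[[0,0,0],[0,0,0],[0,0,0],[0,0,0],[0,0,0],[0,0,0],[0,0,0],[0,0,0],[0,0,0],[0,0,0]],"jaw":[0.08,0.08,0.08,-0.4,-0.4,-0.4,-0.4,-0.4,-0.4,-0.4]}' 40; python3 plan.py clamp -52 0 58
```

```text
time: 19.62
tcp_pos: [0.4774, 0.3123, 0.2356]
ee_rot: [-0.012, 1.0, 0.0, 0.0]
force: [0.1, 0.0, -0.7]
opening: 0.356
grip_force: 39.6
shift/50mm [ 0.38  -7.385  0.103] mm [  19.  -369.3    5.2] turn/8deg [ 0.000e+00  1.000e-03 -1.126e+00]
now in frame mm [ 24.6 361.7  63.2] F [ 0.1  0.  -0.7] open mm 30.2 grip 39.6 t 19.62
```

```bash
python3 -m jog '{"linear":[[0.048,-0.923,0],[0.048,-0.923,0],[0.048,-0.923,0],[0.048,-0.923,0],[0.048,-0.923,0],[0.048,-0.923,0],[0.048,-0.923,0],[0.044,-0.924,0],[0,0,0],[0,0,0.1],[0,0,0]],"angular":[[0,0,0],[0,0,0],[0,0,0],[0,0,0],[0,0,0],[0,0,0],[0,0,0],[0,0,0],[0,0,-0.563],[0,0,-0.563],[0,0,0]],"jaw":[-0.4,-0.4,-0.4,-0.4,-0.4,-0.4,-0.4,-0.4,-0.4,-0.4,-0.4]}'; python3 plan.py clamp -52 0 33
```

```text
time: 21.0
tcp_pos: [0.4674, -0.0574, 0.2301]
ee_rot: [-0.09, 0.996, 0.0, 0.0]
force: [0.4, -0.6, -0.2]
opening: 0.36
grip_force: 39.7
shift/50mm [0.001 0.003 0.493] mm [ 0.1  0.1 24.7] turn/8deg [ 0.001  0.006 -0.006]
now in frame mm [-51.9  -0.1  57.7] F [ 0.4 -0.6 -0.2] open mm 30.6 grip 39.7 t 21.0
```

```bash
python3 -m jog '{"linear":[[0,0,0.25],[0,0,0.15],[0,0,0.09],[0,0,0],[-0.15,0,0],[-0.15,0,0],[-0.14,0,0],[0,0,0]],"angular":[[0,0,0],[0,0,0],[0,0,0],[0,0,0],[0,0,0],[0,0,0],[0,0,0],[0,0,0]],"jaw":[-0.4,-0.4,-0.4,-0.4,-0.4,-0.4,-0.4,-0.4]}'; python3 plan.py clamp -30 0 32
```

```text
time: 22.0
tcp_pos: [0.4898, -0.053, 0.2049]
ee_rot: [-0.091, 0.996, -0.0, 0.0]
force: [0.7, 0.1, 4.7]
opening: 0.356
grip_force: 41.4
shift/50mm [ 0.017 -0.003  0.01 ] mm [ 0.9 -0.1  0.5] turn/8deg [-0.002  0.006  0.004]
now in frame mm [-29.1   0.1  32.5] F [0.7 0.1 4.7] open mm 30.3 grip 41.4 t 22.0
```

```bash
python3 -m jog '{"linear":[[0,0,0],[0,0,0],[0,0,0],[0.44,0,0],[0.43,0,0.01],[0,0,0],[0,0,0],[0,0,0],[0,0,0]],"angular":[[0,0,0],[0,0,0],[0,0,0],[0,0,0],[0,0,0],[0,0,0],[0,0,0],[0,0,0],[0,0,0]],"jaw":[0.08,0.08,0.08,0.08,0.08,-0.4,-0.4,-0.4,-0.4]}' 100; python3 plan.py clamp -33 0 32;python3 -m jog '{"linear":[[-0.1,0,0],[-0.1,0,0],[0,0,0]],"angular":[[0,0,0],[0,0,0],[0,0,0]],"jaw":[-0.4,-0.4,-0.4]}'; python3 plan.py clamp -33 0 32|tail -1
```

```text
time: 23.12
tcp_pos: [0.4468, -0.061, 0.2044]
ee_rot: [-0.091, 0.996, -0.0, 0.0]
force: [-0.5, -1.2, 2.1]
opening: 0.334
grip_force: 99.2
shift/50mm [-0.799 -0.001  0.001] mm [-39.9  -0.    0. ] turn/8deg [-0.002  0.004  0.002]
now in frame mm [-72.9   0.   32. ] F [-0.5 -1.2  2.1] open mm 28.4 grip 99.2 t 23.12
time: 23.5
tcp_pos: [0.4567, -0.0592, 0.2046]
ee_rot: [-0.091, 0.996, -0.0, 0.0]
force: [-1.0, 0.0, 5.1]
opening: 0.328
grip_force: 99.6
now in frame mm [-62.8   0.   32.2] F [-1.   0.   5.1] open mm 27.9 grip 99.6 t 23.5
```

```bash
python3 -m jog '{"linear":[[-0.1,0,0],[0,0,0]],"angular":[[0,0,0],[0,0,0]],"jaw":[-0.4,-0.4]}' | grep force; python3 plan.py clamp -33 0 32|tail -1;python3 -m jog '{"linear":[[-0.1,0,0],[0,0,0]],"angular":[[0,0,0],[0,0,0]],"jaw":[-0.4,-0.4]}' | grep force; python3 plan.py clamp -33 0 32|tail -1
```

```text
force: [-6.9, -0.5, 12.2]
grip_force: 100.4
now in frame mm [-58.7  -0.2  32.1] F [-6.9 -0.5 12.2] open mm 28.1 grip 100.4 t 23.75
force: [-6.7, -2.1, 11.5]
grip_force: 100.5
now in frame mm [-53.8  -0.4  32.1] F [-6.7 -2.1 11.5] open mm 28.3 grip 100.5 t 24.0
```

Plate 3 is lifting the foot (about 7 N). Continuing.

```bash
python3 -m jog '{"linear":[[-0.1,0,0],[0,0,0]],"angular":[[0,0,0],[0,0,0]],"jaw":[-0.4,-0.4]}' | grep force; python3 plan.py clamp -33 0 32|tail -1;python3 -m jog '{"linear":[[-0.1,0,0],[0,0,0]],"angular":[[0,0,0],[0,0,0]],"jaw":[-0.4,-0.4]}' | grep force; python3 plan.py clamp -33 0 32|tail -1
```

```text
force: [-3.0, -0.9, 7.7]
grip_force: 100.0
now in frame mm [-48.3  -0.2  32.1] F [-3.  -0.9  7.7] open mm 28.2 grip 100.0 t 24.25
force: [-3.2, -0.0, 8.0]
grip_force: 99.9
now in frame mm [-43.2  -0.2  32.2] F [-3.2 -0.   8. ] open mm 28.4 grip 99.9 t 24.5
```

```bash
python3 -m jog '{"linear":[[-0.1,0,0],[-0.06,0,0],[0,0,0]],"angular":[[0,0,0],[0,0,0],[0,0,0]],"jaw":[-0.4,-0.4,-0.4]}' | grep force; python3 plan.py clamp -33 0 32|tail -1
```

```text
force: [-4.5, -0.4, 7.9]
grip_force: 100.0
now in frame mm [-35.3  -0.2  32.2] F [-4.5 -0.4  7.9] open mm 28.2 grip 100.0 t 24.88
```

```bash
for i in 1; do python3 -m jog '{"linear":[[-0.04,0,0],[0,0,0]],"angular":[[0,0,0],[0,0,0]],"jaw":[-0.4,-0.4]}' | grep force; done; python3 plan.py clamp -33 0 32|tail -1;python3 -m jog '{"linear":[[-0.04,0,0],[0,0,0]],"angular":[[0,0,0],[0,0,0]],"jaw":[-0.4,-0.4]}' | grep force; python3 plan.py clamp -33 0 32|tail -1
```

```text
force: [-10.6, -1.3, 16.8]
grip_force: 101.0
now in frame mm [-34.4  -0.3  32.1] F [-10.6  -1.3  16.8] open mm 28.5 grip 101.0 t 25.12
force: [-18.5, -1.9, 25.7]
grip_force: 102.2
now in frame mm [-33.7  -0.5  32. ] F [-18.5  -1.9  25.7] open mm 28.3 grip 102.2 t 25.38
```

At the hard stop. I'll release directly without pulling back, then clear the clamp.

```bash
python3 -m jog '{"linear":[[0.04,0,0],[0,0,0],[0,0,0],[0,0,0],[0,0,-0.4],[0,0,-0.8],[0.1,0.8,-0.5],[0,0.9,0],[0,0.9,0],[0,0.9,0],[0,0.9,0],[0,0,0]],"angular":[[0,0,0],[0,0,0],[0,0,0],[0,0,0],[0,0,0],[0,0,0],[0,0,0],[0,0,0],[0,0,0],[0,0,0],[0,0,0],[0,0,0]],"jaw":[-0.4,0.08,0.08,0.08,0.08,0.08,0.08,0.08,0.08,0.08,0.08,0.08]}' 40
python3 - <<'E'
from rig import robot
from h import *
c=robot.camera("top");d=robot.camera("scene")
a=cv2.resize(c["color"][160:240,370:430,::-1],None,fx=6,fy=6,interpolation=cv2.INTER_CUBIC)
b=cv2.resize(d["color"][205:285,340:410,::-1],None,fx=6,fy=6,interpolation=cv2.INTER_CUBIC)
cv2.imwrite("pics/end.png",np.hstack([a,b]))
f=(.5185,-.0479,.1815);ca,sa=np.cos(f[2]),np.sin(f[2])
for x in(-45,-41):
  print(x,[((proj(c,[f[0]+ca*x/1e3-sa*y,f[1]+sa*x/1e3+ca*y,.038])-[370,160]+.5)*6).round(0).tolist() for y in(.016,-.016)])
E
```

```text
time: 26.88
tcp_pos: [0.4399, 0.1654, 0.2892]
ee_rot: [-0.094, 0.996, 0.001, -0.0]
force: [0.6, -0.6, 0.3]
opening: 0.542
grip_force: 0.0
-45 [[146.0, 329.0], [217.0, 316.0]]
-41 [[144.0, 320.0], [215.0, 307.0]]
```

View pics/end.png

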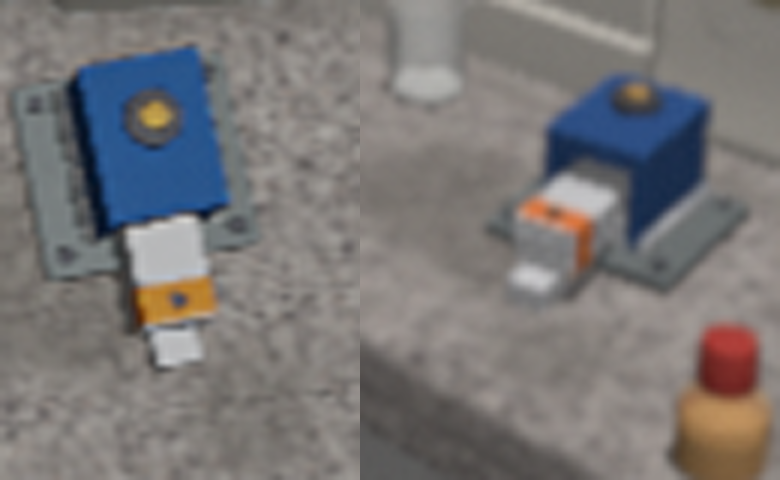

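The stack of three is aligned and flush. The top plate's tail edge runs from about (138,327) to (217,314), which is the predicted home line, and the bystanders are untouched. Handing in.

```bash
python3 -c "
from rig import robot
print(robot.job_done())"
```

```text
the job is handed in; nothing more can be done
None
```

I handed the job in with three plates home in the clamp and released: the third lifted the foot with about 7 N, the fourth is still in the rack, and the bystanders were not touched; no verdict was returned.

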